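# Open the large centrifuge bucket

## Robot

A 6-joint arm with a two-finger parallel gripper is mounted at the origin on the work surface. World frame = base frame: x ahead of the robot, y to its left, z up, the work surface at z = 0. Lengths are in mm, angles in rad, forces in N, time in s.
With the tool pointing down it reaches from about 350 to 725 mm from the base axis. Payload 6 kg.
Tool frame: the origin (TCP) lies where the fingers leave the gripper's body, on its centre line; the fingertips stand 73 mm ahead of it and the grasp point (between the pads) lies manip.tcp_to_grasp ahead of it (manip.tcp_to_grasp is the distance from the TCP to the grasp point, in mm); z points along the fingers, y is the direction in which the jaws open and shut (so a half turn about z gives the same grasp; the last joint's range is limited). The gripper opens to 85 mm and grips with 20 to 120 N. Pads are 22 mm wide; open, the fingers measure 114 mm over their backs; the gripper's body (76 mm by 85 mm) begins 54 mm behind the grasp point. The pads swing forward as they close: fully open they stand 13 mm farther back than shut.
Start: joints at [1.446, 0.04, 0.085, 0, -1.615, -0.334], TCP at [265.696, 537.948, 303.861] pointing down, gripper open.
Joint ranges: [-2.56, 2.56], [-1.29, 2.01], [-1.08, 1.49], [-3.29, 1.98], [-2.81, -0.18], [-2.99, 2.99]. Speed limits (rad/s): [2.57, 2.57, 3.01, 3.14, 3.14, 3.14].

## Interface

Orientations are given as a unit quaternion [w, x, y, z].
In Python, from rig import manip gives the robot as it stands.
- The arm moves only by the tool step_arm, never from a script. Its argument "steps" is a list of rows, each a list of 2 entries, a list of its own where there are three numbers: the shift along the tool's x, y, z in mm, then the turn, a rotation vector about the tool's x, y, z in degrees. A call has 1 to 5 rows; each row shifts and turns the pose as measured when the row begins, along the tool's axes as they then stand; what a row does not reach is not made up. A row lasts 1/10 s, in which the tool goes at most 50 mm and 8.59 degrees, less where a joint would pass 70% of its speed; a pose out of reach is approached as far as the arm can. A call with a gripper value outside its range is refused whole. "fingers" is the opening, from -1 (shut) to 1 (fully open), set as the call begins (left out, the last holds). The fingers move at their own pace and stop on an object; "squeeze" is the grip in N (left out, the last holds). Time passes only in rows, so rows that do not move let the fingers close. It gives the time, the measured TCP pose, the force and the opening at its end, in the units of the state.
- manip.read_state(): the state, without advancing time (a new reading comes with each control period).
- manip.capture(name): name is "scene" or "top" or "wrist"; returns the picture (480x640x3 uint8, blue, green, red); there is no depth.
- manip.get_calibration(name): a dict with "vfov" (degrees; the focal length in pixels is half the picture's height over the tangent of half this angle, whatever the lens; pixels are square), "cx", "cy" (the principal point, pixels), "k1" (the pictures are not rectified: a ray, as slopes to the right and down, at radius r is drawn at 1 + k1 r^2 times it, then the intrinsics apply), "T" (4x4, takes a point from camera to world coordinates). Camera axes: x right, y up, looking along -z (the intrinsics and any distortion apply to the point x, -y, -z); pixel columns grow to the right and rows downward; lengths in mm; the calibration is good to about 2 mm. A picture is of the moment at which its call begins: read the wrist's pose just before it. get_calibration takes no time and is no camera call; for the wrist camera it gives the pose at the moment of the call.
- manip.hand_in(): hands the job in, once; it reports no verdict.
Trained networks look in the newest picture that a camera, given by its name, has taken for a name from the list of things; names that differ only in an ending like _2 or _b are one class to them, and where a whole thing is asked for, a point or a joint stands for the part that bears it (a point fixed in the world has none). Each returns a list of dicts, best first, with "confidence" (0 to 1); they miss things now and then, are a little off and sometimes report something else, mostly with a low value. They report only what shows in the picture. A call takes as long as a camera call. They do not tell look-alikes from the thing itself.
- manip.find_in(name, camera): "location" ([x, y, z] in mm, in world coordinates, good to about 4 mm: the middle of the surface that is visible of it).
- manip.silhouettes(name, camera): "pixels" (480x640 bool, what is visible of it).
The state is a dict: "time_s": time; "joints": joint angles; "qd": joint speeds; "tau": joint torques, N m; "tool_pos": TCP position; "tool_rot": TCP orientation; "contact_force": force on the tool from outside, world axes, zero at the start; "ft_torque": the same for the moment, N m; "gripper_width": finger opening in mm.
Only numpy, scipy, OpenCV 4.12 (cv2) and the standard library are available. Lean on these libraries where they do the work, as an engineer would, in place of code of your own. Each camera call takes 0.05 s, during which the arm holds its last target. There are 200 camera calls.

## Task

The run is over: take the loose lid off the large round centrifuge bucket that is still closed and set it down gently, knob up and flat, inside the empty steel tray. Leave the bucket standing where it is.

Things in the scene. Friction and masses are not known exactly. Their poses are not given: they have to be found in the camera images.
- lid: Loose grey plastic lid of the large round bucket: disc 124 mm across, 6 mm thick; on top a central upright round knob, 32 mm diameter, 32 mm tall; below, a plug 106 mm across, 6 mm deep, 3 mm play in the bucket's mouth. 75 to 145 g; lifts straight up. Origin: centre of the plug's underside; disc top 12 mm, knob top 44 mm above it; z up through the knob. Smaller lids near it have the same knob.
- bucket: Large round black bucket, 124 mm across, 95 mm tall, 0.9 kg, loose on the bench, closed by the lid (tubes inside stay below it). Origin: centre of its underside, z up; the closed lid's origin is 89 mm above. Not the equal bucket standing open with blue-capped tubes, nor the closed slim round one (86 mm) or rectangular one (90 x 130 mm); all things near it are under 140 mm tall.
- tray: Empty shallow steel tray fixed on the bench, 190 mm along its x, 220 mm along its y, 15 mm tall over all, walls and floor 4 mm thick. Origin: centre of its underside, z up; a lid lying flat in it has its origin 4 mm above the tray's.
Not all that is in view belongs to the job. Leave any yellow look-alike of the lid alone.

How it is judged:
By the outcome, as a careful person would: the job done as asked, in the order asked, and still so for the second after the job is handed in, with the robot touching nothing.
It also fails if it takes over 43 s, if anything falls off the work surface, if the arm or the gripper's body presses on something with over 40 N, if the wrist force passes 120 N, or if a joint passes its speed limit or range.

## Working session

There is one attempt and no reset: what is moved stays moved. The work goes in short steps, Python scripts to look and compute and a tool call to move; the robot and the scene stay as the last step left them, time stands still between calls to the robot, and variables do not carry over. Pictures are saved under pics/ and viewed, about 8 in all and at most 12, crops included, and the job is handed in when it is done.

Besides the shell and the picture viewer there is one more tool, called after "Request:" as a command line: name --argument value ..., lists and objects as JSON in quotes. step_arm: Moves the arm, as the interface text tells. Its arguments: {"type":"object","properties":{"steps":{"type":"array"},"fingers":{"type":"number"},"squeeze":{"type":"number"}},"required":["steps"]}

```bash
mkdir -p pics; python3 - <<'E'
from rig import manip
import cv2
print(manip.tcp_to_grasp, manip.read_state())
for c in ("scene","top"):
    im=manip.capture(c); cv2.imwrite(f"pics/{c}0.png",im)
    for n in ("lid","bucket","tray"):
        print(c,n,[( [round(v) for v in d["location"]],round(d["confidence"],2)) for d in manip.find_in(n,c)])
    k=manip.get_calibration(c); print(k)
E
```

```text
53.900000000000006 {'time_s': 0.0, 'joints': array([ 1.44572889e+00,  4.08561560e-02,  8.37822164e-02, -4.72299706e-04,
       -1.61551450e+00, -3.33707872e-01]), 'qd': array([0.00032497, 0.00022635, 0.00066843, 0.00038223, 0.00039174,
       0.0018594 ]), 'tau': array([ 1.10382887e-03, -3.68207359e+01,  3.47424138e+01,  6.93218306e+00,
       -5.35917192e-03, -1.11896907e-05]), 'tool_pos': array([265.53269136, 537.81623503, 302.83619554]), 'tool_rot': array([ 9.15754119e-04,  9.73807748e-01, -2.27371088e-01, -1.41332995e-04]), 'contact_force': array([-0.018758  , -0.58705737,  0.28923207]), 'ft_torque': array([ 0.01164555, -0.0087886 ,  0.00421695]), 'gripper_width': 85.47235046735972}
scene lid [([636, 76, 14], 0.92), ([357, 262, 6], 0.74), ([333, -197, 15], 0.71), ([475, -47, 106], 0.65)]
scene bucket [([516, -75, 51], 0.68)]
scene tray [([540, 312, 4], 0.61)]
{'vfov': 53.86668828810067, 'cx': 327.147937912856, 'cy': 230.32451190719118, 'k1': -0.09440282313123875, 'T': array([[ 5.79200393e-01, -7.04568787e-01,  4.10011865e-01,
         8.31224608e+02],
       [ 8.15177280e-01,  5.
[... 177 characters left out ...]
0e+00,  0.00000000e+00,
         1.00000000e+00]])}
top lid [([628, 85, 16], 0.97), ([349, 272, 14], 0.92), ([318, -190, 15], 0.71), ([470, -38, 104], 0.63), ([476, 21, 59], 0.42)]
top bucket [([478, 23, 58], 0.39)]
top tray [([538, 319, 7], 0.6)]
{'vfov': 48.645915006962476, 'cx': 319.1983577540972, 'cy': 241.0633826230393, 'k1': -0.1428073527893627, 'T': array([[-2.84257729e-02,  9.95721214e-01, -8.79274708e-02,
         4.23928205e+02],
       [-9.99565662e-01, -2.76304754e-02,  1.02490835e-02,
         3.61561299e+01],
       [ 7.77575207e-03,  8.81806187e-02,  9.96074152e-01,
         9.01951410e+02],
       [ 0.00000000e+00,  0.00000000e+00,  0.00000000e+00,
         1.00000000e+00]])}
```

View pics/scene0.png

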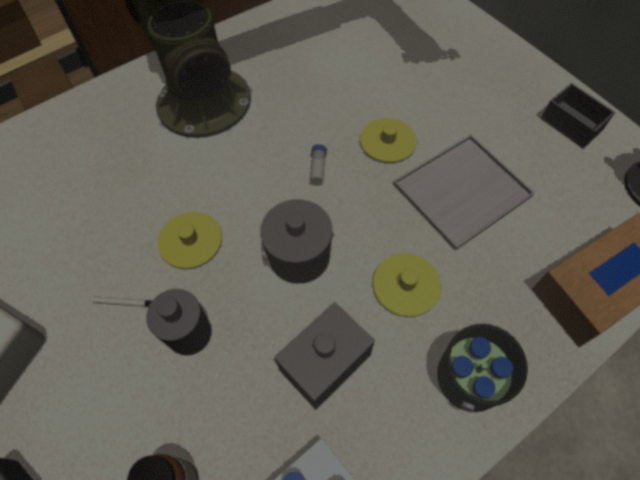

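View pics/top0.png

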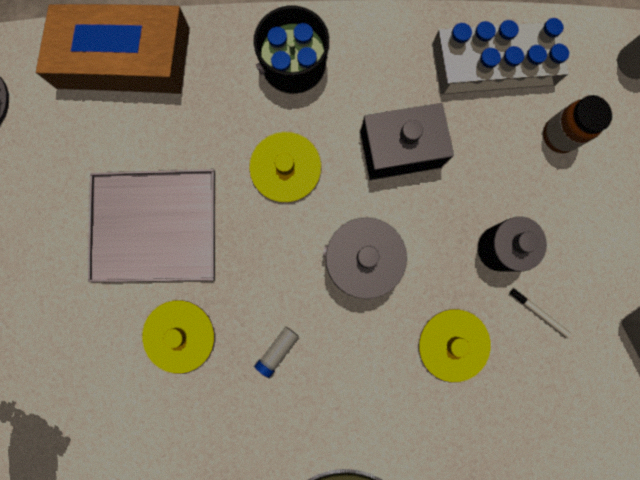

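The scene picture shows the large closed grey lid at (297,232), with its knob at about (296,222); the top picture shows it at (366,258), with the knob at (369,256). The empty tray is at (462,190) in scene and (152,226) in top. The yellow look-alikes lie flat on the bench.

```bash
cat > h.py <<'E'
from rig import manip
import numpy as np, cv2
from scipy.spatial.transform import Rotation as R
def ray(cam,p,z,k=None):
    k=k or manip.get_calibration(cam); f=240/np.tan(np.radians(k["vfov"]/2))
    d=np.array([(p[0]-k["cx"])/f,(p[1]-k["cy"])/f]); u=d.copy()
    for _ in range(30): u=d/(1+k["k1"]*(u@u))
    T=k["T"]; v=T[:3,:3]@[u[0],-u[1],-1]; o=T[:3,3]
    return o+v*(z-o[2])/v[2]
def totool(target):
    s=manip.read_state(); q=s["tool_rot"]; r=R.from_quat([q[1],q[2],q[3],q[0]])
    return r.inv().apply(np.array(target)-s["tool_pos"]), r.as_matrix().round(3).tolist()
E
python3 - <<'E'
from h import *
for c in ("scene","top"):
    manip.capture(c)
    for n,z in (("lid",103),("tray",15)):
        for d in manip.silhouettes(n,c):
            m=d["pixels"].astype(np.uint8); (cs,_)=cv2.findContours(m,0,1)
            ct=max(cs,key=cv2.contourArea)
            if n=="lid":
                e=cv2.fitEllipse(ct); print(c,n,round(d["confidence"],2),m.sum(),e,ray(c,e[0],101).round(1))
            else:
                q=cv2.boxPoints(cv2.minAreaRect(ct)); w=np.array([ray(c,p,z) for p in q])
                print(c,n,round(d["confidence"],2),w.round(0).tolist(),w.mean(0).round(1))
for c,p in (("scene",(296,221)),("top",(369,256))): print(c,ray(c,p,133).round(1))
print(totool([472,-42,250]))
E
```

```text
scene lid 0.77 3625 ((296.2499694824219, 230.7634735107422), (62.925167083740234, 71.45817565917969), 81.07508087158203) [472.2 -42.1 101. ]
scene lid 0.77 1942 ((388.0569763183594, 139.98260498046875), (42.7156982421875, 55.801368713378906), 98.16693115234375) [406.5 212.5 101. ]
scene lid 0.72 3312 ((406.695068359375, 284.8128662109375), (61.074100494384766, 67.21578216552734), 110.1207046508789) [657.9  46.4 101. ]
scene lid 0.64 2882 ((189.78573608398438, 239.9105682373047), (54.66117477416992, 65.22076416015625), 68.1092758178711) [ 382.  -199.3  101. ]
scene tray 0.7 [[445.0, 202.0, 15.0], [424.0, 479.0, 15.0], [637.0, 423.0, 15.0], [638.0, 176.0, 15.0]] [535.8 319.9  15. ]
top lid 0.81 5088 ((365.889892578125, 257.66796875), (79.46002197265625, 79.72884368896484), 91.23371124267578) [467.5 -42.  101. ]
top lid 0.73 4041 ((454.00335693359375, 345.0779724121094), (69.30192565917969, 72.48661041259766), 7.856408596038818) [ 330.9 -171.6  101. ]
top lid 0.69 4104 ((177.87503051757812, 336.43780517578125), (70.25080108642578, 72.53780364990234), 13.51835823059082) [356.  245.4 101. ]
top lid 0.62 4047 ((285.12677001953125, 166.62838745117188), (69.87945556640625, 71.90060424804688), 103.58370208740234) [611.  77. 101.]
top tray 0.64 [[640.0, 427.0, 15.0], [631.0, 202.0, 15.0], [438.0, 203.0, 15.0], [443.0, 424.0, 15.0]] [537.9 314.1  15. ]
scene [473.  -40.9 133. ]
top [468.  -43.5 133. ]
(array([441.81429345, 428.59004082,  53.89713989]), [[0.897, -0.443, -0.0], [-0.443, -0.897, -0.0], [-0.0, 0.0, -1.0]])
```

Request:
step_arm --steps '[[[35, 34, 0], [0, 0, 0]], [[35, 34, 0], [0, 0, 0]], [[35, 34, 0], [0, 0, 0]], [[35, 34, 0], [0, 0, 0]], [[35, 34, 0], [0, 0, 0]]]' --fingers 0.4 --squeeze 40

```text
time_s: 1.2
tool_pos: [347.3, 305.3, 300.4]
tool_rot: [0.003, 0.975, -0.224, -0.0]
contact_force: [1.4, 0.3, 0.3]
gripper_width: 59.8
```

Request:
step_arm --steps '[[[35, 34, 0], [0, 0, 0]], [[35, 34, 0], [0, 0, 0]], [[35, 34, 0], [0, 0, 0]], [[35, 34, 0], [0, 0, 0]], [[35, 34, 0], [0, 0, 0]]]'

```text
time_s: 1.7
tool_pos: [430.3, 69.5, 303.6]
tool_rot: [0.0, 0.975, -0.222, 0.002]
contact_force: [1.7, 0.6, 0.2]
gripper_width: 59.7
```

Request:
step_arm --steps '[[[30, 29, 10], [0, 0, 0]], [[30, 29, 10], [0, 0, 0]], [[25, 24, 10], [0, 0, 0]], [[0, 0, 10], [0, 0, 0]], [[0, 0, 0], [0, 0, 0]]]'

```text
time_s: 2.2
tool_pos: [472.7, -52.0, 264.0]
tool_rot: [-0.001, 0.974, -0.226, 0.004]
contact_force: [-0.6, 0.4, -0.6]
gripper_width: 59.6
```

```bash
python3 - <<'E'
from h import *
k=manip.get_calibration("wrist"); im=manip.capture("wrist"); cv2.imwrite("pics/w1.png",im)
print(k["T"].round(2).tolist())
for d in manip.silhouettes("lid","wrist"):
    m=d["pixels"].astype(np.uint8); cs,_=cv2.findContours(m,0,1); e=cv2.fitEllipse(max(cs,key=cv2.contourArea))
    print(d["confidence"],m.sum(),e,ray("wrist",e[0],101,k).round(1))
print(totool([470,-42,184]))
E
```

```text
[[-0.44, 0.87, 0.23, 533.23], [-0.9, -0.42, -0.12, -83.14], [-0.0, -0.26, 0.96, 333.97], [0.0, 0.0, 0.0, 1.0]]
0.85 29039 ((312.35791015625, 255.8816680908203), (187.44015502929688, 195.63421630859375), 112.02520751953125) [471.7 -45.3 101. ]
0.68 19028 ((84.07564544677734, 113.25409698486328), (144.70179748535156, 165.48165893554688), 147.80459594726562) [605.6  34.2 101. ]
0.64 13574 ((541.2455444335938, 295.9117736816406), (120.73837280273438, 141.4585723876953), 61.374610900878906) [ 383.  -165.1  101. ]
0.64 1269 ((138.34732055664062, 463.5346374511719), (34.71356964111328, 49.915897369384766), 39.64359664916992) [383.9 143.2 101. ]
(array([-7.45874033, -6.47049364, 81.71836178]), [[0.899, -0.439, 0.01], [-0.439, -0.899, -0.0], [0.009, -0.004, -1.0]])
```

View pics/w1.png

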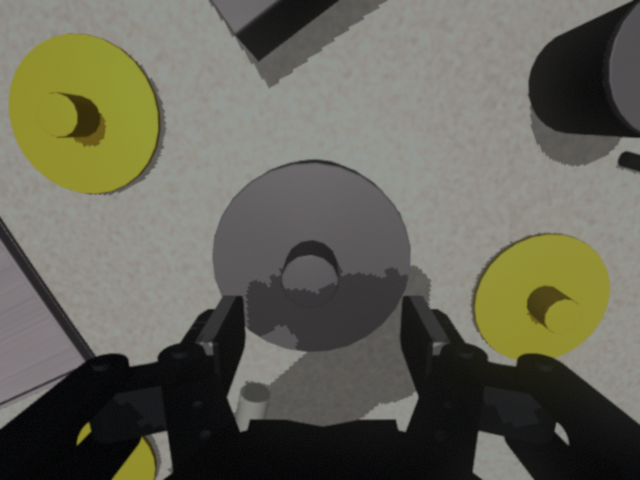

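The wrist picture shows the lid disc centred near (312,256), with its knob top at (310,280) between the pads (roughly x=243 to 402). The bucket's surroundings are clear.

Request:
step_arm --steps '[[[-6, -5.5, 20], [0, 0, 0]], [[0, 0, 20], [0, 0, 0]], [[0, 0, 10], [0, 0, 0]], [[0, 0, 0], [0, 0, 0]], [[0, 0, 0], [0, 0, 0]]]'

```text
time_s: 2.8
tool_pos: [471.7, -38.9, 219.7]
tool_rot: [-0.003, 0.975, -0.221, 0.009]
contact_force: [-0.5, 0.3, 0.2]
gripper_width: 59.4
```

```bash
python3 - <<'E'
from h import *
k=manip.get_calibration("wrist"); im=manip.capture("wrist"); cv2.imwrite("pics/w2.png",im)
for d in manip.silhouettes("lid","wrist")[:1]:
    m=d["pixels"].astype(np.uint8); cs,_=cv2.findContours(m,0,1); e=cv2.fitEllipse(max(cs,key=cv2.contourArea))
    print(d["confidence"],m.sum(),e,ray("wrist",e[0],101,k).round(1))
print(manip.read_state()["tool_pos"],totool([471,-43.5,183]))
E
```

```text
0.76 383 ((127.60663604736328, 472.217529296875), (19.01327896118164, 28.23641586303711), 89.44605255126953) [408.4 122.3 101. ]
[471.73661258 -39.06296359 219.8206283 ] (array([ 0.65238366,  4.67015696, 36.79337696]), [[0.902, -0.432, 0.019], [-0.432, -0.902, 0.002], [0.016, -0.01, -1.0]])
```

View pics/w2.png

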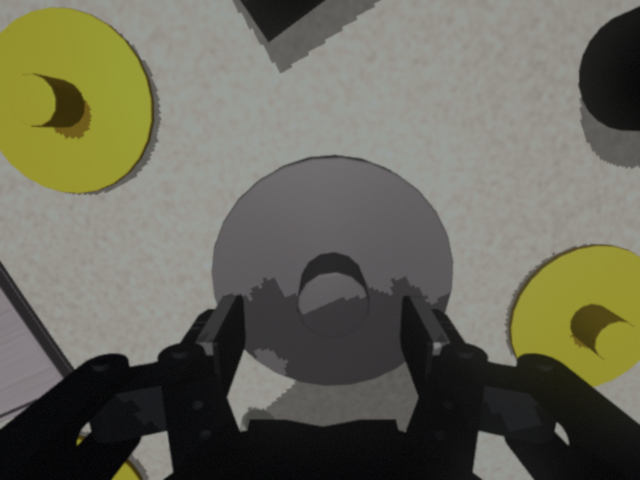

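The knob top is at (334,300), about 12 px (5 mm) to the right of the jaw centre at x=322. This matches the computed +4.7 mm tool y. I'll also take out the ~1° of tilt.

Request:
step_arm --steps '[[[0.5, 5, 10], [-0.6, -0.9, 0]], [[0, 0, 10], [0, 0, 0]], [[0, 0, 5], [0, 0, 0]], [[0, 0, 0], [0, 0, 0]], [[0, 0, 0], [0, 0, 0]]]'

```text
time_s: 3.4
tool_pos: [470.4, -44.5, 193.5]
tool_rot: [0.001, 0.975, -0.222, -0.0]
contact_force: [-0.2, 0.4, 0.1]
gripper_width: 59.3
```

```bash
python3 - <<'E'
from h import *
print(manip.read_state()["tool_pos"],totool([471,-43.5,183]))
E
```

```text
[470.41683145 -44.47907899 193.45877209] (array([ 0.10273317, -1.14913562, 10.45722373]), [[0.902, -0.433, -0.001], [-0.433, -0.902, -0.001], [-0.0, 0.001, -1.0]])
```

Request:
step_arm --steps '[[[0, -1, 5], [0, 0, 0]], [[0, 0, 4], [0, 0, 0]], [[0, 0, 0], [0, 0, 0]]]'

```text
time_s: 3.7
tool_pos: [471.0, -43.5, 184.0]
tool_rot: [0.001, 0.975, -0.222, 0.0]
contact_force: [0.3, -0.1, -0.4]
gripper_width: 59.8
```

Request:
step_arm --steps '[[[0, 0, 0], [0, 0, 0]], [[0, 0, 0], [0, 0, 0]], [[0, 0, 0], [0, 0, 0]], [[0, 0, 0], [0, 0, 0]]]' --fingers -1 --squeeze 45

```text
time_s: 4.1
tool_pos: [471.1, -43.4, 184.4]
tool_rot: [0.0, 0.975, -0.222, 0.0]
contact_force: [1.0, 0.5, -0.4]
gripper_width: 30.5
```

```bash
python3 - <<'E'
from h import *
im=manip.capture("wrist"); cv2.imwrite("pics/w3.png",im); s=manip.read_state()
print(s["tool_pos"],s["contact_force"],s["ft_torque"],s["gripper_width"])
E
```

```text
[471.12818913 -43.45988461 184.36741099] [ 0.29302479  0.96560327 -0.72250806] [-0.01058666  0.04080654  0.04047306] 30.200441332635975
```

View pics/w3.png

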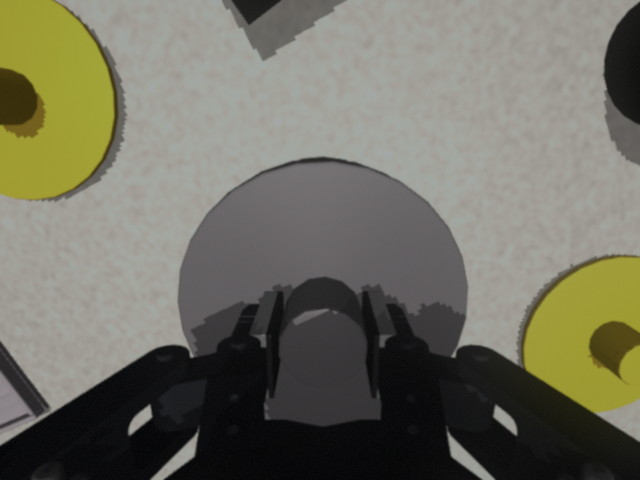

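The pads (x≈275 and 372) hold the knob, which is centred at (322,340). I'll lift slowly now.

Request:
step_arm --steps '[[[0, 0, -4], [0, 0, 0]], [[0, 0, -5], [0, 0, 0]], [[0, 0, -8], [0, 0, 0]], [[0, 0, -10], [0, 0, 0]], [[0, 0, -12], [0, 0, 0]]]'

```text
time_s: 4.65
tool_pos: [470.4, -43.4, 224.6]
tool_rot: [0.001, 0.975, -0.222, -0.001]
contact_force: [0.1, -0.4, -0.7]
gripper_width: 30.2
```

```bash
python3 - <<'E'
from h import *
im=manip.capture("scene"); s=manip.read_state(); w=manip.capture("wrist")
cv2.imwrite("pics/s4.png",np.hstack([im[120:330,180:480],w[240:450,170:470]]))
print(s["tool_pos"],s["contact_force"],s["ft_torque"],s["gripper_width"],totool([538,317,225]))
E
```

```text
[471.23461988 -43.56146798 227.43608754] [ 0.17828244 -0.37757361  1.77562041] [-0.04333146 -0.12704723  0.03027632] 30.658905884265298 (array([ -95.78597348, -353.80494383,    1.24152777]), [[0.902, -0.433, 0.002], [-0.433, -0.902, -0.001], [0.002, 0.0, -1.0]])
```

View pics/s4.png

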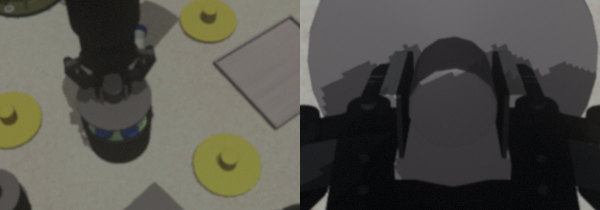

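The lid is up, level in the gripper, and the bucket's blue-capped tubes now show. I'll carry it to the tray.

Request:
step_arm --steps '[[[0, -10, -10], [0, 0, 0]], [[-5, -20, -5], [0, 0, 0]], [[-8, -29, 0], [0, 0, 0]], [[-8, -29, 0], [0, 0, 0]], [[-8, -29, 0], [0, 0, 0]]]'

```text
time_s: 5.25
tool_pos: [497.3, 77.9, 245.2]
tool_rot: [-0.0, 0.974, -0.225, 0.002]
contact_force: [0.6, 0.6, -1.2]
gripper_width: 30.8
```

Request:
step_arm --steps '[[[-8, -29, 0], [0, 0, 0]], [[-8, -29, 0], [0, 0, 0]], [[-8, -29, 0], [0, 0, 0]], [[-8, -29, 0], [0, 0, 0]], [[-8, -29, 0], [0, 0, 0]]]'

```text
time_s: 5.75
tool_pos: [525.4, 235.9, 247.5]
tool_rot: [-0.001, 0.975, -0.224, 0.003]
contact_force: [0.6, 0.2, -1.2]
gripper_width: 30.5
```

```bash
python3 - <<'E'
from h import *
s=manip.read_state(); print(s["tool_pos"],s["contact_force"],s["gripper_width"],totool([538,317,160]))
E
```

```text
[525.42384848 235.93394556 247.54713656] [ 0.60751535  0.18227303 -1.16149235] 30.49179254056317 (array([-24.45532366, -78.16782407,  87.67037306]), [[0.9, -0.436, 0.006], [-0.436, -0.9, 0.001], [0.005, -0.003, -1.0]])
```

Request:
step_arm --steps '[[[-8, -26, 0], [-0.2, -0.3, 0]], [[-7, -22, 8], [0, 0, 0]], [[-5, -16, 14], [0, 0, 0]], [[-3, -8, 16], [0, 0, 0]], [[-1, -3, 14], [0, 0, 0]]]'

```text
time_s: 6.25
tool_pos: [536.9, 324.3, 195.6]
tool_rot: [-0.001, 0.975, -0.222, 0.0]
contact_force: [0.4, -1.0, -2.0]
gripper_width: 30.4
```

Request:
step_arm --steps '[[[0, 0, 14], [0, 0, 0]], [[0, 0, 10], [0, 0, 0]], [[0, 0, 4], [0, 0, 0]], [[0, 0, 0], [0, 0, 0]], [[0, 0, 0], [0, 0, 0]]]'

```text
time_s: 6.75
tool_pos: [536.2, 321.9, 162.6]
tool_rot: [0.001, 0.975, -0.223, -0.001]
contact_force: [0.1, 0.4, -0.2]
gripper_width: 30.8
```

```bash
python3 - <<'E'
from h import *
t=manip.capture("top"); w=manip.capture("wrist"); s=manip.read_state()
cv2.imwrite("pics/w5.png",np.hstack([t[120:340,50:270],cv2.resize(w,None,fx=.6,fy=.6)[20:240]]))
print(s["tool_pos"],s["contact_force"],s["gripper_width"],totool([538,317,103]))
E
```

```text
[536.29373067 322.06726481 162.93472674] [ 0.09202604 -0.77601642  0.0661702 ] 30.45687588279679 (array([ 3.77172033,  3.67738462, 59.94172975]), [[0.901, -0.434, -0.002], [-0.434, -0.901, -0.002], [-0.001, 0.002, -1.0]])
```

View pics/w5.png

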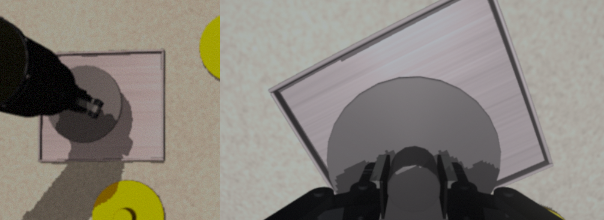

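The lid hangs level over the tray. In the top crop it looks off to the left only because of its height. I'll lower it.

Request:
step_arm --steps '[[[2, 2, 12], [0, 0, 0]], [[2, 2, 14], [0, 0, 0]], [[0, 0, 12], [0, 0, 0]], [[0, 0, 8], [0, 0, 0]], [[0, 0, 3], [0, 0, 0]]]'

```text
time_s: 7.35
tool_pos: [538.4, 316.0, 110.6]
tool_rot: [0.0, 0.975, -0.223, -0.0]
contact_force: [0.8, 0.4, -1.2]
gripper_width: 30.3
```

Request:
step_arm --steps '[[[0, 0, 0], [0, 0, 0]], [[0, 0, 0], [0, 0, 0]]]'

```text
time_s: 7.55
tool_pos: [538.2, 315.8, 109.5]
tool_rot: [0.001, 0.975, -0.223, -0.001]
contact_force: [-0.3, 0.3, -0.8]
gripper_width: 30.6
```

```bash
python3 - <<'E'
from h import *
s=manip.read_state(); print(s["tool_pos"],s["contact_force"],s["gripper_width"],totool([538,317,100]))
E
```

```text
[538.22270463 315.8100833  109.47841959] [-0.33331304  0.34387465 -0.79747749] 30.60167034546288 (array([-0.71030683, -0.99897098,  9.47646866]), [[0.901, -0.434, -0.002], [-0.434, -0.901, -0.002], [-0.001, 0.003, -1.0]])
```

Request:
step_arm --steps '[[[0, 0, 3], [0, 0, 0]], [[0, 0, 2.5], [0, 0, 0]], [[0, 0, 2], [0, 0, 0]], [[0, 0, 0], [0, 0, 0]]]'

```text
time_s: 7.95
tool_pos: [538.7, 316.4, 102.8]
tool_rot: [0.0, 0.975, -0.223, 0.0]
contact_force: [-0.3, 0.4, -1.5]
gripper_width: 30.6
```

Request:
step_arm --steps '[[[0, 0, 1], [0, 0, 0]], [[0, 0, 0], [0, 0, 0]], [[0, 0, 0], [0, 0, 0]]]'

```text
time_s: 8.25
tool_pos: [538.8, 316.5, 102.0]
tool_rot: [-0.0, 0.975, -0.222, 0.0]
contact_force: [-0.7, 0.8, -2.0]
gripper_width: 30.5
```

Request:
step_arm --steps '[[[0, 0, 1], [0, 0, 0]], [[0, 0, 0], [0, 0, 0]]]'

```text
time_s: 8.45
tool_pos: [538.8, 316.5, 101.1]
tool_rot: [-0.0, 0.975, -0.222, 0.0]
contact_force: [-0.8, 0.4, -0.5]
gripper_width: 30.1
```

Request:
step_arm --steps '[[[0, 0, 1], [0, 0, 0]], [[0, 0, 0], [0, 0, 0]]]'

```text
time_s: 8.65
tool_pos: [538.8, 316.5, 100.0]
tool_rot: [-0.0, 0.975, -0.222, 0.0]
contact_force: [0.6, 0.8, -1.2]
gripper_width: 30.8
```

Request:
step_arm --steps '[[[0, 0, 0.7], [0, 0, 0]], [[0, 0, 0], [0, 0, 0]]]'

```text
time_s: 8.85
tool_pos: [538.9, 316.5, 99.3]
tool_rot: [-0.0, 0.975, -0.222, 0.0]
contact_force: [-0.4, 0.2, -0.8]
gripper_width: 30.5
```

Request:
step_arm --steps '[[[0, 0, 0.7], [0, 0, 0]], [[0, 0, 0], [0, 0, 0]]]'

```text
time_s: 9.05
tool_pos: [539.0, 316.7, 99.3]
tool_rot: [-0.0, 0.975, -0.222, 0.001]
contact_force: [-0.2, -0.2, -1.3]
gripper_width: 30.7
```

Request:
step_arm --steps '[[[0, 0, 0.7], [0, 0, 0]], [[0, 0, 0], [0, 0, 0]]]'

```text
time_s: 9.25
tool_pos: [539.0, 316.8, 99.2]
tool_rot: [-0.0, 0.975, -0.222, 0.001]
contact_force: [-0.5, -0.9, -1.3]
gripper_width: 30.6
```

Request:
step_arm --steps '[[[0, 0, 1.5], [0, 0, 0]], [[0, 0, 0], [0, 0, 0]]]'

```text
time_s: 9.45
tool_pos: [539.1, 316.9, 99.3]
tool_rot: [-0.001, 0.975, -0.222, 0.001]
contact_force: [-0.3, 0.3, -1.1]
gripper_width: 30.5
```

```bash
python3 - <<'E'
from h import *
s=manip.read_state(); print(s["tool_pos"],s["contact_force"],s["ft_torque"],s["gripper_width"])
E
```

```text
[539.12946928 316.87667377  99.33745055] [-0.25923625  0.34546287 -1.06940678] [-0.00281398 -0.01247353  0.02465162] 30.50105235141077
```

```bash
python3 - <<'E'
from h import *
s=manip.read_state(); print(s["joints"].round(3),s["tau"].round(2))
w=manip.capture("wrist"); c=manip.capture("scene")
cv2.imwrite("pics/w6.png",np.hstack([cv2.resize(c[100:280,340:560],None,fx=1.6,fy=1.6),cv2.resize(w,None,fx=.6,fy=.6)]))
E
```

```text
[ 0.852  0.175 -0.146  0.002 -1.247  0.271] [ 2.000e-02 -4.282e+01  3.379e+01  6.860e+00 -1.200e-01 -0.000e+00]
```

View pics/w6.png

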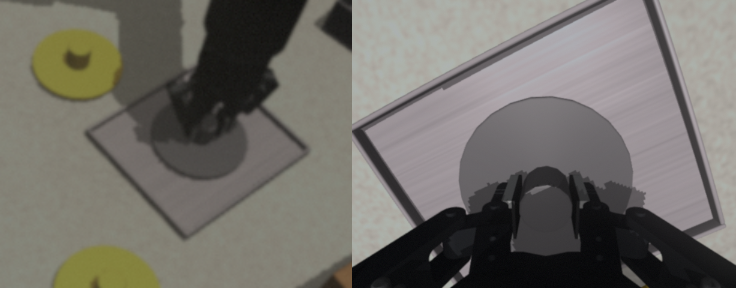

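The lid lies flat and centred in the tray, and the stop at 99.3 mm matches the expected seating height of 99.4 mm. The zero row in each call resets the target, which hides the contact force. One single-row press will confirm the contact before I release.

Request:
step_arm --steps '[[[0, 0, 1.5], [0, 0, 0]]]'

```text
time_s: 9.65
tool_pos: [539.3, 316.9, 99.1]
tool_rot: [-0.001, 0.975, -0.222, 0.001]
contact_force: [-8.8, -2.6, 15.0]
gripper_width: 30.4
```

Request:
step_arm --steps '[[[0, 0, 0], [0, 0, 0]]]'

```text
time_s: 9.75
tool_pos: [539.3, 317.0, 99.2]
tool_rot: [-0.001, 0.975, -0.222, 0.002]
contact_force: [-0.5, 1.2, -1.7]
gripper_width: 30.5
```

Contact is confirmed at 15 N up. I'll release by opening to about 55 mm, then retreat straight up.

Request:
step_arm --steps '[[[0, 0, 0], [0, 0, 0]], [[0, 0, 0], [0, 0, 0]], [[0, 0, 0], [0, 0, 0]], [[0, 0, 0], [0, 0, 0]]]' --fingers 0.4

```text
time_s: 10.15
tool_pos: [539.3, 316.9, 98.1]
tool_rot: [-0.0, 0.975, -0.222, 0.001]
contact_force: [-0.3, -0.7, -0.1]
gripper_width: 59.8
```

Request:
step_arm --steps '[[[0, 0, -5], [0, 0, 0]], [[0, 0, -12], [0, 0, 0]], [[0, 0, -25], [0, 0, 0]], [[0, 0, -35], [0, 0, 0]], [[0, 0, -35], [0, 0, 0]]]'

```text
time_s: 10.65
tool_pos: [537.4, 315.3, 209.7]
tool_rot: [0.004, 0.975, -0.222, -0.002]
contact_force: [0.7, 0.9, -0.3]
gripper_width: 59.4
```

Request:
step_arm --steps '[[[-30, 0, -30], [0, 0, 0]], [[-30, 0, -20], [0, 0, 0]], [[-30, 0, 0], [0, 0, 0]], [[0, 0, 0], [0, 0, 0]], [[0, 0, 0], [0, 0, 0]]]'

```text
time_s: 11.15
tool_pos: [455.8, 355.8, 276.1]
tool_rot: [-0.004, 0.975, -0.223, 0.003]
contact_force: [0.3, -0.5, -0.3]
gripper_width: 59.9
```

```bash
python3 - <<'E'
from h import *
c=manip.capture("scene"); cv2.imwrite("pics/s7.png",c)
for n,z in (("lid",16),("bucket",50)):
    for d in manip.silhouettes(n,"scene"):
        m=d["pixels"].astype(np.uint8); cs,_=cv2.findContours(m,0,1); e=cv2.fitEllipse(max(cs,key=cv2.contourArea))
        print(n,round(d["confidence"],2),m.sum(),np.round(e[0]),ray("scene",e[0],z).round(0))
E
```

```text
lid 0.94 3278 [407. 285.] [636.  81.  16.]
lid 0.84 1916 [388. 140.] [355. 267.  16.]
lid 0.83 2771 [190. 240.] [ 327. -196.   16.]
lid 0.64 2277 [464. 187.] [539. 315.  16.]
```

View pics/s7.png

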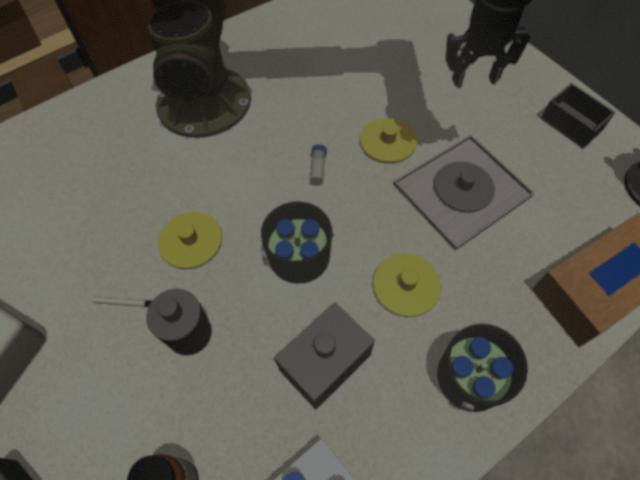

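The lid lies flat, knob up, centred in the tray at (464,187). The bucket stands in its place at (297,240), now open, and the gripper is clear. I'm handing in.

```bash
python3 -c "
from rig import manip
print(manip.hand_in())"
```

```text
the job is handed in; nothing more can be done
None
```

I lifted the lid off the large closed bucket by its knob, set it down in the empty steel tray and handed the job in. It took about 11 s of the 43 s allowed.

- **Lid:** The final picture shows it flat and knob up, at about (539, 315), against a tray centre of about (537, 317). The stop height of 99.3 mm matched the expected 99.4 mm. A brief test press to confirm contact read 15 N.
- **Bucket:** In the final picture it stands open where it was, and nothing else appears to have moved. The network returned no bucket detection in that picture, so this was checked by eye only.
- **Gripper:** It is open and well clear of everything.
- **Reading that disagreed at first:** The force showed no contact while I was seating the lid, because each call ended with a row that did not move, which relaxed the press. The test press above settled it.

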